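Hook a tool shelf bracket into slotted uprights and lock it

ROBOT

A 6-joint arm with a two-finger parallel gripper is mounted at the origin on the work surface. World frame = base frame: x ahead of the robot, y to its left, z up, the work surface at z = 0. Lengths are in m, angles in rad, forces in N, time in s.
With the tool pointing down it reaches from about 0.3 to 0.75 m from the base axis. Payload 8.5 kg.
Tool frame: the origin (TCP) lies between the finger pads; the fingertips stand 11 mm ahead of it and the grasp point (between the pads) lies 8 mm behind it; z points along the fingers, y is the line along which they close (so a half turn about z gives the same grasp; the last joint's range is limited). The gripper opens to 85 mm and grips with 20 to 120 N. Pads are 22 mm wide; open, the fingers measure 114 mm over their backs; the gripper's body (76 mm by 85 mm) begins 54 mm behind the grasp point. The pads swing forward as they close: fully open they stand 13 mm farther back than shut.
Start: joints at [0.91, 0.381, 1.297, -0, 1.464, -0.215], TCP at [0.237, 0.496, 0.242] pointing down, gripper open.
Joint ranges: [-3.11, 3.11], [-0.89, 2.33], [0.22, 2.48], [-1.42, 4.56], [0.17, 2.85], [-2.88, 2.88]. Speed limits (rad/s): [2.39, 2.39, 3.14, 3.14, 3.14, 3.14].

INTERFACE

Orientations are given as a unit quaternion [x, y, z, w].
In Python, from plant import * gives the robot as it stands.
- The arm moves only by the tool jog_arm, never from a script. Its argument "commands" is a list of rows, each a list of 6 numbers: the shift along the tool's x, y, z in mm, then the turn, a rotation vector about the tool's x, y, z in units of 6 degrees (1.0 is 6 degrees). In form: [[tx, ty, tz, wx, wy, wz], ...]. A call has 1 to 5 rows; each row shifts and turns the commanded pose from where the row before left it, along the tool's axes as they then stand; what a row does not reach is not made up. A row lasts 1/10 s, in which the tool goes at most 50 mm and 8.59 degrees, less where a joint would pass 70% of its speed; a pose out of reach is approached as far as the arm can. A call with a gripper value outside its range is refused whole. "grip" is the finger opening in mm, from 0 to 85.4, set as the call begins (left out, the last holds). The fingers move at their own pace and stop on an object; "force" is the grip in N (left out, the last holds). Time passes only in rows, so rows that do not move let the fingers close. It gives the time, the measured TCP pose, the force, the opening and the grip force at its end, in the units of the state.
- state(): the state, without advancing time (a new reading comes with each control period).
- get_image(name): name is "side" or "top"; returns the picture (480x640x3 uint8, red, green, blue); there is no depth.
- camera_model(name): a dict with "mtx" (3x3 intrinsics, pixels), "eye" and "attitude" of the camera in the world. Camera axes: x right, y down, z forward; pixel columns grow to the right and rows downward; lengths in m; the calibration is good to about 2 mm. A picture is of the moment at which its call begins. camera_model takes no time and is no camera call.
- hand_in(): hands the job in; it is judged then, once.
The state is a dict: "time": time; "joint_pos": joint angles; "joint_vel": joint speeds; "effort": joint torques, N m; "eef_pos": TCP position; "ee_rot": TCP orientation; "ft_force": force on the tool from outside, world axes, zero at the start; "moment": the same for the moment, N m; "finger_gap": opening from 0.0 (shut) to 1.0 (fully open); "finger_force": force on a finger pad.
Only numpy, scipy, OpenCV 4.12 (cv2) and the standard library are available. Lean on these libraries where they do the work, as an engineer would, in place of code of your own. Each camera call takes 0.05 s, during which the arm holds its last target. There are 200 camera calls.

TASK

Pick up the white steel shelf bracket from the bench, hook both its claws into the upper slots of the rack's two uprights, and press it down until it is fully home and both spring catches have snapped over its ears, then let go. The uprights are not exactly at their nominal height and depth, so feel for the slots and the stops gently, never forcing the bracket against the rack (stay well under 35 N), and leave the bowl, jar and disc alone.

Things in the scene. Friction and masses are not known exactly. Their poses are not given: they have to be found in the camera images.
- bracket: Loose white-painted steel bracket, 0.25-0.47 kg, standing upright, as it will hang. Origin: lower back edge of its back plate, mid-width; x out of the back (as the claws point), y along the width, z up. Plate 92 wide, 78 high, 5 thick (x -5 to 0). Shelf 80 wide, 5 thick, x -100 to -5, z 0 to 5, front lip 17 high. Ears of radius 3 on its sides, y +-44.5, z 32 to y +-49.5, z 43.
- bracket_grip (a point): Grip point in the bracket's central upright web, at (-45, 0, 52) mm from its origin. The web is 10 thick (y -5 to 5), x -75 to -5, z 5 to 72: grip it across y.
- claw_left (a point): Outer end of the bracket's claw at y = +30 mm: bracket (12.5, +30, 52.5) mm, mid-height. Each claw is 5 thick (y) and 27 high: a tongue at z 56 to 66 reaching from the plate to x = 12.5, with a tooth at its end (x 6 to 12.5) hanging down to z = 39.
- claw_right (a point): Outer end of the bracket's claw at y = -30 mm: bracket (12.5, -30, 52.5) mm, mid-height. Each claw is 5 thick (y) and 27 high: a tongue at z 56 to 66 reaching from the plate to x = 12.5, with a tooth at its end (x 6 to 12.5) hanging down to z = 39.
- rack: Fixed rack: plywood base 170 x 220 x 20 mm with two upright steel strips, 34 wide, 4.5 thick, at y +-30, top at z 196. Origin: on the bench, midway, nominally in the plane of the strips' front face; x away from the robot through the face, z up. The strips with slots and catches are bolted on as one: up to 7 mm higher or lower and 4 mm nearer or farther (x) than nominal, not shown by this pose.
- slot_left (a point): Nominal centre of the upper slot in the strip at rack y = +30 mm, on the front face, rack z = 171.5: 10 wide, 31 high. The real slot is up to 7 mm higher or lower and 4 mm nearer or farther (not shown by this reading). A shorter lower slot, z 101 to 130, stays empty.
- slot_right (a point): Nominal centre of the upper slot in the strip at rack y = -30 mm, on the front face, rack z = 171.5: 10 wide, 31 high. The real slot is up to 7 mm higher or lower and 4 mm nearer or farther (not shown by this reading). A shorter lower slot, z 101 to 130, stays empty.
- rack_home (a point): Nominal place of the bracket's origin when home, rack (0, 0, 100) mm, axes parallel to the rack's; true home is up to 7 mm higher or lower, 4 mm nearer or farther. The claws enter the upper slots with the origin 17 to 21 mm above true home; back against the face, the bracket then goes down that far, until the tongues rest on the slot bottoms and the teeth hang behind the strips.
- catch_left (a joint): Spring catch at rack y = +54.5 mm: roller of radius 5, 10 long, on the face 50.2 mm above true home. Value: how far it is pushed outward (m): 0 at rest, 0.002 to 0.003 while the ear passes, 0 again when snapped over the ear. The ears meet the rollers about 17 mm above home; passing both takes 5 to 20 N downward, the bracket's weight included, mostly in the next 5 mm.
- catch_right (a joint): The same catch on the rack's -y side (rack y = -54.5 mm), value growing as it is pushed outward.
- bowl: Turned wooden bowl, 120 mm wide, 55 high, to be left alone. Origin: centre of its underside.
- jar: Wax jar, 60 mm wide, 70 high, to be left alone. Origin: centre of its underside.
- disc: Wooden disc, 80 mm wide, 12 thick, to be left alone. Origin: centre of its underside.
Mind the look-alikes: they are no part of the job. What is meant by the bracket is not black or red, and is the larger of those in its own colour.

How it is judged:
At the end, for the whole second after the job is handed in: The bracket hangs on the rack by itself, at rest: its origin within 7.6 mm of nominal home in height, -8 to 7 mm in depth and 5 mm sideways (the uprights' own offset included), upright to 5 degrees and square to 7 degrees, both catches sprung back to within 1.5 mm of rest, and the fingers off it (z of bracket in the frame of rack between 0.0924 and 0.1076 m and x of bracket in the frame of rack between -0.008 and 0.007 m and y of bracket in the frame of rack between -0.005 and 0.005 m and angle between bracket's own z axis and vertical below 0.09 rad and angle between the x axis of bracket and the x axis of rack, either way round below 0.12 rad and value of joint each of catch_left, catch_right below 0.0015 m and linear speed of bracket below 0.02 m/s and contact force between bracket and the fingers below 0.1 N); the robot touches nothing.
It fails at once if the bracket is forced against the rack with more than 35 N (contact force between bracket and rack above 35 N).
It fails at once if the bowl, jar or disc is moved by more than 20 mm (distance of any of bowl, jar, disc from where it was at the start of the episode above 0.02 m).
It also fails if it takes over 64 s, if anything falls off the work surface, if the arm or the gripper's body presses on something with over 40 N, if the wrist force passes 120 N, or if a joint passes its speed limit or range.

## Working session

There is one attempt and no reset: what is moved stays moved. The work goes in short steps, Python scripts to look and compute and a tool call to move; the robot and the scene stay as the last step left them, time stands still between calls to the robot, and variables do not carry over. Pictures are saved under pics/ and viewed, at most 10 in all, crops included, and the job is handed in when it is done.

Besides the shell and the picture viewer there is one more tool, called after ">>>" in YAML: its name, and indented under it one key for each argument. jog_arm: Moves the arm, as the interface text tells. Its arguments: {"type":"object","properties":{"commands":{"type":"array","items":{"type":"array","items":{"type":"number"}}},"grip":{"type":"number"},"force":{"type":"number"}},"required":["commands"]}

```bash
mkdir -p pics; ls; cat > h.py <<'E'
from plant import *
import numpy as np, cv2
from scipy.spatial.transform import Rotation as R
def cam(n):
    m=camera_model(n); return m
E
python3 - <<'E'
from h import *
for n in("top","side"):
    cv2.imwrite(f"pics/{n}0.png",get_image(n)[:,:,::-1]); print(camera_model(n))
print(state())
E
```

```text
pics
{'mtx': array([[600.19550892,   0.        , 322.0812704 ],
       [  0.        , 600.19550892, 244.46925335],
       [  0.        ,   0.        ,   1.        ]]), 'eye': array([0.43344747, 0.01339084, 1.39557945]), 'attitude': array([-0.69735901,  0.71491836, -0.03606638,  0.03579624])}
{'mtx': array([[600.24033361,   0.        , 318.42047124],
       [  0.        , 600.24033361, 244.09445644],
       [  0.        ,   0.        ,   1.        ]]), 'eye': array([ 0.17470742, -0.66119474,  0.97117563]), 'attitude': array([ 0.90666151, -0.23917517,  0.0868574 , -0.33647576])}
{'time': 0.1, 'joint_pos': array([ 9.09722236e-01,  3.81110469e-01,  1.29815102e+00, -8.79255129e-06,
        1.46359524e+00, -2.15271949e-01]), 'joint_vel': array([-3.02860213e-04, -1.79614902e-03, -4.59444761e-03, -3.59793375e-05,
        8.72372411e-04, -1.48245641e-03]), 'effort': array([ 2.53423110e-03, -4.49225307e+01, -2.31657314e+01, -1.92314501e-04,
        3.70987225e-03, -3.07746609e-05]), 'eef_pos': array([0.23698621, 0.49605258, 0.24179471]), 'ee_rot': array([ 2.21059343e-01,  9.75260154e-01, -5.74183477e-04, -2.64207249e-04]), 'ft_force': array([-0.3604773 , -0.03757203, -1.22930379]), 'moment': array([0.02592003, 0.0275618 , 0.00548031]), 'finger_force': 0.0, 'finger_gap': 1.0006463637803933}
```

View pics/top0.png

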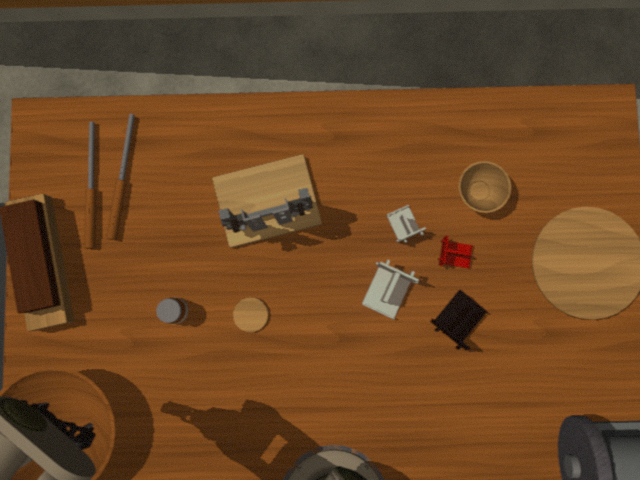

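View pics/side0.png

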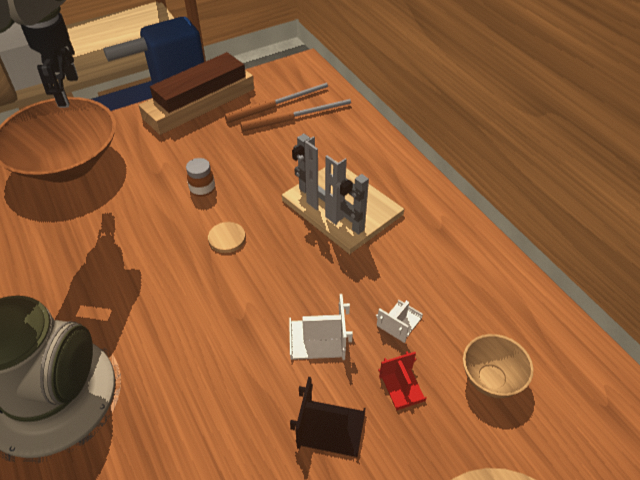

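Top view: the candidates are the large white bracket (390,290), small white (405,223), red (457,253) and black (460,318). I choose the large white one, with its claws pointing up and right in the image. The rack strips run from (230,218) to (308,200). The bowl is at (485,187), the jar at (172,311) and the disc at (251,315).

```bash
python3 - <<'E'
from h import *
T=cv2.imread("pics/top0.png");S=cv2.imread("pics/side0.png")
def c(I,u,v,w,h,k): return cv2.resize(I[v:v+h,u:u+w],None,fx=k,fy=k,interpolation=cv2.INTER_CUBIC)
a=np.hstack([c(T,355,250,66,75,6),c(T,210,150,114,100,4)[:400].copy() if 0 else np.vstack([c(T,222,180,100,75,4),np.zeros((150,400,3),np.uint8)])])
cv2.imwrite("pics/c1.png",a)
b=np.hstack([c(S,282,285,80,90,5),c(S,280,125,80,90,5)]);cv2.imwrite("pics/c2.png",b); print(a.shape,b.shape)
E
```

```text
(450, 796, 3) (450, 800, 3)
```

View pics/c1.png

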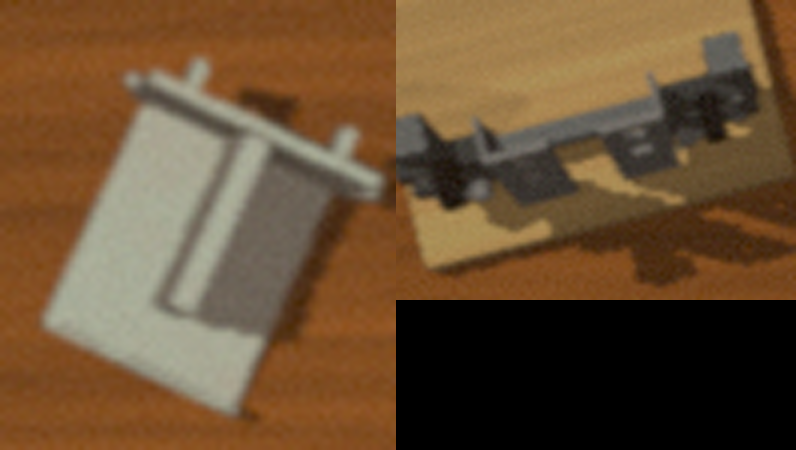

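View pics/c2.png

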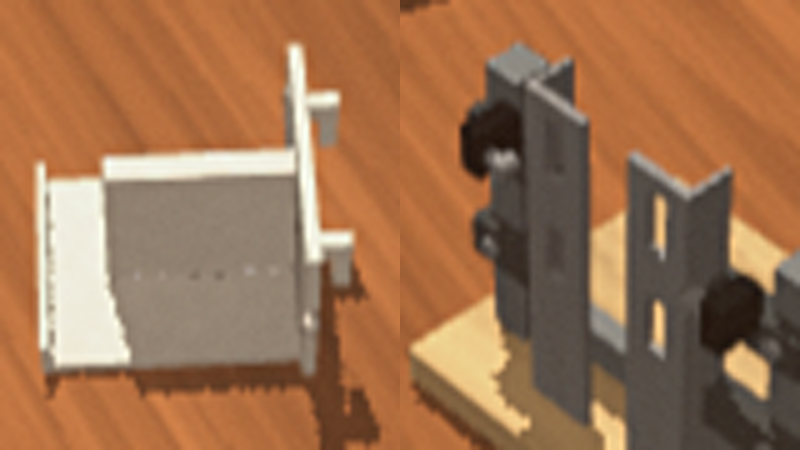

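The large white bracket shows web, plate and two claws, so the choice is confirmed. In top crop c1 its web top runs from (398,273) to (385.5,301). In side crop c2 the strip tops are at (306,141)-(318,149) and (326,156)-(338,164), with the upper slot near (333,170).

```bash
cat >> h.py <<'E'
def ray(n,p):
    m=camera_model(n); d=np.linalg.inv(m["mtx"])@np.array([p[0],p[1],1.]); return m["eye"],R.from_quat(m["attitude"]).apply(d)
def onz(n,p,z):
    e,d=ray(n,p); return e+d*(z-e[2])/d[2]
def tri(pt,ps):
    e1,d1=ray("top",pt);e2,d2=ray("side",ps)
    s=np.linalg.lstsq(np.c_[d1,-d2],e2-e1,rcond=None)[0]
    a,b=e1+d1*s[0],e2+d2*s[1]; return (a+b)/2,np.linalg.norm(a-b)
def cr(x,y,u,v,k): return ((x+.5)/k-.5+u,(y+.5)/k-.5+v)
E
python3 - <<'E'
from h import *
np.set_printoptions(precision=4,suppress=True)
t=lambda x,y:cr(x,y,355,250,6); s=lambda x,y:cr(x,y,282,285,5)
a=onz("top",t(257,138),.072);b=onz("top",t(183,308),.072)
print("web",a,b,np.linalg.norm(a-b),np.degrees(np.arctan2(*(a-b)[1::-1])))
p=onz("top",t(148,78),.078);q=onz("top",t(382,184),.078)
print("plate",p,q,np.linalg.norm(p-q),np.degrees(np.arctan2(*(p-q)[1::-1]))-90)
# shelf front lip corners z=.017
p=onz("top",t(43,323),.017);q=onz("top",t(240,415),.017);print("lip",p,q,np.linalg.norm(p-q),np.degrees(np.arctan2(*(p-q)[1::-1]))-90)
# side web-top: ends
print("side web",onz("side",s(296,163),.072),onz("side",s(104,170),.072))
print(tri(t(257,138),s(296,163)),tri(t(183,308),s(104,170)))
t=lambda x,y:cr(x-396,y,222,180,4); s=lambda x,y:cr(x-400,y,280,125,5)
tp=[(487,163),(660,120)]
sp=[(528,82),(588,122),(629,155),(690,195)]
P=[onz("side",s(*x),.196) for x in sp]
print("side tops",*P); 
for i,j in((0,1),(1,2),(2,3)):print(np.linalg.norm(P[i]-P[j]))
print("yaw side",np.degrees(np.arctan2(*(P[0]-P[3])[1::-1]))-90)
Q=[onz("top",t(*x),.196) for x in tp]; print("top",Q,np.linalg.norm(Q[0]-Q[1]),np.degrees(np.arctan2(*(Q[0]-Q[1])[1::-1]))-90)
print(tri(t(*tp[0]),s(*sp[0])),tri(t(*tp[1]),s(*sp[3])))
# base edges at z=.02
T=cv2.imread("pics/top0.png")
I=cv2.convertScaleAbs(cv2.resize(T[180:240,215:325],None,fx=7,fy=7,interpolation=cv2.INTER_CUBIC),alpha=1.8,beta=10);cv2.imwrite("pics/c3.png",I)
E
```

```text
web [ 0.502  -0.1534  0.072 ] [ 0.4405 -0.124   0.072 ] 0.06818253400545507 -25.54569485614858
plate [ 0.5247 -0.1135  0.078 ] [ 0.4838 -0.1977  0.078 ] 0.09358064197103237 -25.937341530826515
lip [ 0.4364 -0.0762  0.017 ] [ 0.3998 -0.1499  0.017 ] 0.08232698447081964 -26.41968180813211
side web [ 0.5022 -0.1569  0.072 ] [ 0.4411 -0.1256  0.072 ]
(array([ 0.503 , -0.1543,  0.0678]), np.float64(0.0016313145699153673)) (array([ 0.441 , -0.1244,  0.0703]), np.float64(0.0011811451389247122))
side tops [0.6109 0.1693 0.196 ] [0.6197 0.1362 0.196 ] [0.6239 0.1112 0.196 ] [0.6327 0.0794 0.196 ]
0.03429116989931069
0.025388287254031704
0.032970206569425876
yaw side 13.676133002659768
top [array([0.6086, 0.1669, 0.196 ]), array([0.6283, 0.0793, 0.196 ])] 0.08984879716267216 12.697549406863686
(array([0.6086, 0.1663, 0.199 ]), np.float64(0.00110413066711483)) (array([0.6298, 0.0784, 0.1977]), np.float64(0.0038997018939372677))
```

View pics/c3.png

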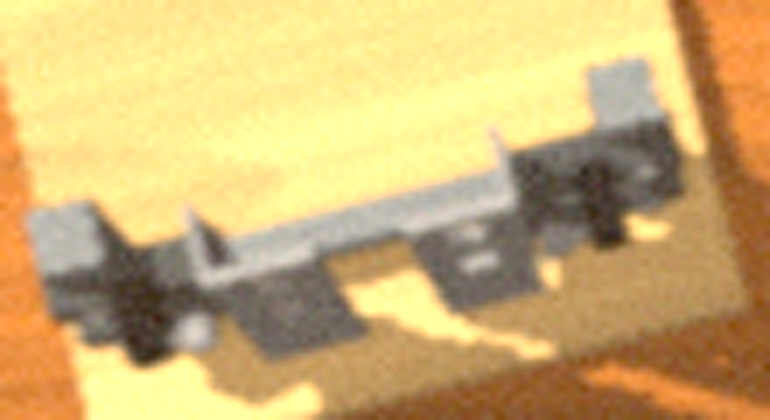

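The enhanced top view c3 shows the strips' front top edge running from about (203,286) to (520,203) in crop pixels.

```bash
python3 - <<'E'
from h import *
np.set_printoptions(precision=4,suppress=True)
t=lambda x,y:cr(x,y,215,180,7); s=lambda x,y:cr(x-400,y,280,125,5)
yaw=lambda a,b:np.degrees(np.arctan2(*(a-b)[1::-1]))-90
for A,B in (((203,286),(520,203)),((203,284),(320,254)),((415,234),(520,203))):
    Q=[onz("top",t(*x),.196) for x in (A,B)]; print(Q,np.linalg.norm(Q[0]-Q[1]),yaw(*Q))
# base top quad from mask
T=cv2.imread("pics/top0.png").astype(int)[130:270,200:340]
m=((T[:,:,1]>95)&(T[:,:,2]>140)&(T[:,:,0]>60)).astype(np.uint8)
c=max(cv2.findContours(m,0,2)[0],key=cv2.contourArea); h=cv2.convexHull(c); q=cv2.approxPolyDP(h,5,True)[:,0]+[200,130]; print(q)
for p in q: print(onz("top",p,.02))
f=onz("top",t(750,310),.02),onz("top",t(400,398),.02); print("base front",f,yaw(f[1],f[0]))
r=onz("top",t(672,0),.02),onz("top",t(750,310),.02); print("base right",r,yaw(*r)+90)
# slot heights: plane through strip top front
Y=np.radians(13.2); o=np.array([.6195,.123,0]); n=np.array([np.cos(Y),np.sin(Y),0]); yv=np.array([-n[1],n[0],0])
for nm,p in dict(upL=(653,192),upR=(666,202),loL=(653,247),loR=(666,258),l2uL=(653,297),l2uR=(666,303),l2b=(660,355),top1=(529,82),top2=(588,122),top3=(629,155),top4=(690,195)).items():
    e,d=ray("side",s(*p)); P=e+d*(n@(o-e))/(n@d); print(nm,P,"racky",yv@(P-o))
E
```

```text
[array([0.6085, 0.1685, 0.196 ]), array([0.6304, 0.0767, 0.196 ])] 0.09438263005358283 13.422389551277831
[array([0.6091, 0.1685, 0.196 ]), array([0.617 , 0.1347, 0.196 ])] 0.034748985544069896 13.127808415973703
[array([0.6221, 0.1072, 0.196 ]), array([0.6304, 0.0767, 0.196 ])] 0.03157295571588115 15.221188545348468
[[303 156]
 [314 201]
 [238 213]
 [220 208]
 [213 177]]
[0.7828 0.0506 0.02  ]
[0.6756 0.0274 0.02  ]
[0.6519 0.204  0.02  ]
[0.6646 0.2456 0.02  ]
[0.7381 0.2614 0.02  ]
base front (array([0.6217, 0.0108, 0.02  ]), array([0.5953, 0.1268, 0.02  ])) 12.803008150481233
base right (array([0.7264, 0.0342, 0.02  ]), array([0.6217, 0.0108, 0.02  ])) 12.586694422038263
upL [0.6259 0.0958 0.1879] racky -0.027983711781651346
upR [0.6276 0.0886 0.1876] racky -0.035330626870334024
loL [0.626  0.0953 0.1593] racky -0.02845934634223108
loR [0.6277 0.088  0.1585] racky -0.03595078708846893
l2uL [0.6261 0.0949 0.1324] racky -0.028907165326216486
l2uR [0.6278 0.0875 0.1344] racky -0.03646615682762226
l2b [0.6272 0.0903 0.103 ] racky -0.033569646398893004
top1 [0.6095 0.1658 0.1991] racky 0.04398949275549309
top2 [0.6174 0.1321 0.2   ] racky 0.009300172678767711
top3 [0.6228 0.1091 0.1981] racky -0.014237438491180816
top4 [0.6306 0.0759 0.1997] racky -0.04840334958461821
```

>>> jog_arm:
  commands:
    - [-32, -31.5, 0, 0, 0, 0]
    - [-32, -31.5, 0, 0, 0, 0]
    - [-32, -31.5, 0, 0, 0, 0]
    - [-32, -31.5, 0, 0, 0, 0]
    - [-32, -31.5, 0, 0, 0, 0]
  grip: 50
  force: 100

```text
time: 0.6
eef_pos: [0.3136, 0.2835, 0.2421]
ee_rot: [0.221, 0.975, -0.0, -0.0]
ft_force: [0.6, 0.4, -0.2]
finger_gap: 0.584
finger_force: 0.0
```

>>> jog_arm:
  commands:
    - [-32, -31.5, 0, 0, 0, 0]
    - [-32, -31.5, 0, 0, 0, 0]
    - [-32, -31.5, 0, 0, 0, 0]
    - [-32, -31.5, 0, 0, 0, 0]
    - [-32, -31.5, 0, 0, 0, 0]

```text
time: 1.1
eef_pos: [0.3901, 0.0723, 0.2423]
ee_rot: [0.221, 0.975, 0.0, -0.0]
ft_force: [0.7, 0.5, 0.5]
finger_gap: 0.584
finger_force: 0.0
```

>>> jog_arm:
  commands:
    - [-32, -31.5, 0, 0, 0, 0]
    - [-32, -31.5, 0, 0, 0, 0]
    - [-32, -31.5, 0, 0, 0, 0]
    - [-32, -31.5, 0, 0, 0, 0]
    - [0, 0, 0, 0, 0, 0]

```text
time: 1.6
eef_pos: [0.4524, -0.099, 0.2416]
ee_rot: [0.223, 0.975, -0.0, -0.0]
ft_force: [0.0, 0.3, 0.2]
finger_gap: 0.586
finger_force: 0.0
```

```bash
cat >> h.py <<'E'
def delta(goal,yawx):  # tool down, tool x at world yaw (deg)
    s=state(); r=R.from_quat(s["ee_rot"]); d=r.inv().apply(np.array(goal)-s["eef_pos"])*1000
    c,n=np.cos(np.radians(yawx)),np.sin(np.radians(yawx))
    g=R.from_matrix(np.array([[c,n,0],[n,-c,0],[0,0,-1]]))
    w=np.degrees((r.inv()*g).as_rotvec())/6
    print("t",round(s["time"],2),"d",d.round(1),"w",w.round(2),"F",s["ft_force"].round(2),"gap",round(s["finger_gap"]*85.4,1),"eef",s["eef_pos"].round(4))
E
python3 -c "
from h import *
delta([.4668,-.1365,.044],154.2)"
```

```text
t 1.6 d [-29.2 -27.3 197.6] w [-0.01 -0.   -0.  ] F [0.04 0.3  0.15] gap 50.1 eef [ 0.4524 -0.099   0.2416]
```

>>> jog_arm:
  commands:
    - [-15, -14, 20, 0, 0, 0]
    - [-14, -13, 40, 0, 0, 0]
    - [0, 0, 45, 0, 0, 0]
    - [0, 0, 35, 0, 0, 0]
    - [0, 0, 20, 0, 0, 0]

```text
time: 2.1
eef_pos: [0.4644, -0.1306, 0.0797]
ee_rot: [0.221, 0.975, 0.001, -0.002]
ft_force: [-0.0, -0.4, 0.2]
finger_gap: 0.585
finger_force: 0.0
```

>>> jog_arm:
  commands:
    - [0, 0, 20, 0, 0, 0]
    - [0, 0, 12, 0, 0, 0]
    - [0, 0, 5, 0, 0, 0]
    - [0, 0, 0, 0, 0, 0]
    - [0, 0, 0, 0, 0, 0]

```text
time: 2.6
eef_pos: [0.466, -0.1316, 0.0459]
ee_rot: [0.221, 0.975, -0.0, 0.0]
ft_force: [0.2, -0.0, 0.1]
finger_gap: 0.586
finger_force: 0.0
```

```bash
python3 -c "
from h import *
delta([.4668,-.1365,.044],154.2)
a=get_image('top')[245:335,345:435,::-1];b=get_image('side')[265:385,265:385,::-1]
cv2.imwrite('pics/g.png',np.hstack([cv2.resize(a,(400,400)),cv2.resize(b,(400,400))]))"
```

```text
t 2.6 d [-2.8 -4.   1.9] w [-0.    0.01  0.05] F [ 0.19 -0.05  0.08] gap 50.0 eef [ 0.466  -0.1316  0.0459]
```

View pics/g.png

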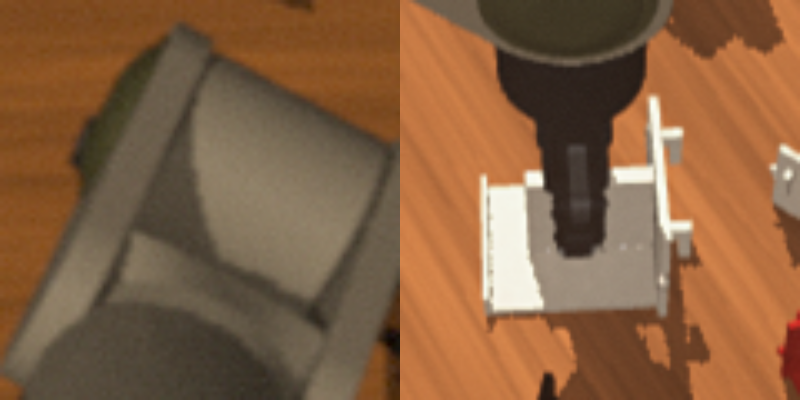

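The side view shows the fingers straddling the web, a bit short in y. I'll correct that and close.

>>> jog_arm:
  commands:
    - [-3, -4, 2, 0, 0, 0.05]
    - [0, 0, 0, 0, 0, 0]

```text
time: 2.9
eef_pos: [0.467, -0.1372, 0.0435]
ee_rot: [0.224, 0.975, -0.0, 0.0]
ft_force: [0.1, 0.6, 0.1]
finger_gap: 0.586
finger_force: 0.0
```

>>> jog_arm:
  commands:
    - [0, 0, 0, 0, 0, 0]
    - [0, 0, 0, 0, 0, 0]
    - [0, 0, 0, 0, 0, 0]
    - [0, 0, 0, 0, 0, 0]
    - [0, 0, 0, 0, 0, 0]
  grip: 0
  force: 100

```text
time: 3.4
eef_pos: [0.4668, -0.1366, 0.0436]
ee_rot: [0.224, 0.975, -0.0, 0.0]
ft_force: [-1.0, 1.0, 3.4]
finger_gap: 0.103
finger_force: 97.8
```

>>> jog_arm:
  commands:
    - [0, 0, 0, 0, 0, 0]
    - [0, 0, 0, 0, 0, 0]
    - [0, 0, 0, 0, 0, 0]

```text
time: 3.7
eef_pos: [0.4667, -0.1366, 0.0435]
ee_rot: [0.224, 0.975, -0.0, 0.0]
ft_force: [-1.5, 0.3, 5.9]
finger_gap: 0.1
finger_force: 97.8
```

```bash
python3 -c "
from h import *
delta([.4668,-.1365,.044],154.2); print(state()['moment'])"
```

```text
t 3.7 d [-0.   0.1 -0.5] w [-0.    0.   -0.01] F [-1.53  0.26  5.91] gap 8.5 eef [ 0.4667 -0.1366  0.0435]
[ 0.10742252  0.20655431 -0.03140505]
```

>>> jog_arm:
  commands:
    - [0, 0, -5, 0, 0, 0]
    - [0, 0, -25, 0, 0, 0]
    - [0, 0, -40, 0, 0, 0]
    - [0, 0, -40, 0, 0, 0]
    - [0, 0, -12, 0, 0, 0]

```text
time: 4.2
eef_pos: [0.4676, -0.137, 0.1688]
ee_rot: [0.223, 0.975, -0.001, 0.003]
ft_force: [0.3, -0.4, -4.7]
finger_gap: 0.104
finger_force: 97.9
```

>>> jog_arm:
  commands:
    - [0, 0, 0, 0, 0, 0]
    - [0, 0, 0, 0, 0, 0]

```text
time: 4.4
eef_pos: [0.4661, -0.1363, 0.1644]
ee_rot: [0.224, 0.975, 0.0, -0.001]
ft_force: [0.7, 0.3, -3.6]
finger_gap: 0.105
finger_force: 97.9
```

```bash
python3 -c "
from h import *
delta([.5372,.1029,.1655],193); print(state()['moment'])"
```

```text
t 4.4 d [ 40.3 246.2  -1. ] w [ 0.01 -0.02 -6.47] F [ 0.68  0.28 -3.57] gap 8.9 eef [ 0.4661 -0.1363  0.1644]
[-0.01326923  0.06657302 -0.01212221]
```

>>> jog_arm:
  commands:
    - [0, 0, 0, 0, 0, -1.29]
    - [0, 0, 0, 0, 0, -1.29]
    - [0, 0, 0, 0, 0, -1.29]
    - [0, 0, 0, 0, 0, -1.29]
    - [0, 0, 0, 0, 0, -1.29]

```text
time: 4.9
eef_pos: [0.466, -0.1362, 0.1635]
ee_rot: [-0.115, 0.993, 0.001, -0.002]
ft_force: [-0.7, 0.6, -3.0]
finger_gap: 0.105
finger_force: 97.5
```

```bash
python3 -c "
from h import *
delta([.5372,.1029,.1655],193)"
```

```text
t 4.9 d [-123.8  216.6   -1.8] w [ 0.02 -0.03  0.03] F [-0.68  0.62 -3.02] gap 9.0 eef [ 0.466  -0.1362  0.1635]
```

>>> jog_arm:
  commands:
    - [-10, 40, 0, 0, 0, 0]
    - [-20, 45, 0, 0, 0, 0]
    - [-24, 45, 0, 0, 0, 0]
    - [-24, 45, 0, 0, 0, 0]
    - [-24, 30, 0, 0, 0, 0]

```text
time: 5.4
eef_pos: [0.519, 0.0869, 0.1635]
ee_rot: [-0.113, 0.994, 0.001, -0.002]
ft_force: [0.5, -1.1, -3.2]
finger_gap: 0.103
finger_force: 98.4
```

>>> jog_arm:
  commands:
    - [-15, 10, 0, 0, 0, 0]
    - [0, 0, 0, 0, 0, 0]
    - [0, 0, 0, 0, 0, 0]

```text
time: 5.7
eef_pos: [0.5316, 0.0971, 0.1636]
ee_rot: [-0.112, 0.994, 0.0, -0.002]
ft_force: [-0.1, -0.5, -2.9]
finger_gap: 0.104
finger_force: 98.4
```

```bash
python3 -c "
from h import *
delta([.5372,.1029,.1655],193)
a=get_image('top')[170:270,220:370,::-1];b=get_image('side')[105:255,265:365,::-1]
cv2.imwrite('pics/r.png',np.hstack([cv2.resize(a,(450,300)).repeat(1,0),cv2.resize(b,(200,300))]) if 0 else np.hstack([np.vstack([cv2.resize(a,(450,300)),np.zeros((225,450,3),np.uint8)]),cv2.resize(b,(350,525))]))"
```

```text
t 5.7 d [-6.7  4.4 -1.9] w [ 0.01 -0.03 -0.02] F [-0.06 -0.5  -2.91] gap 8.8 eef [0.5316 0.0971 0.1636]
```

View pics/r.png

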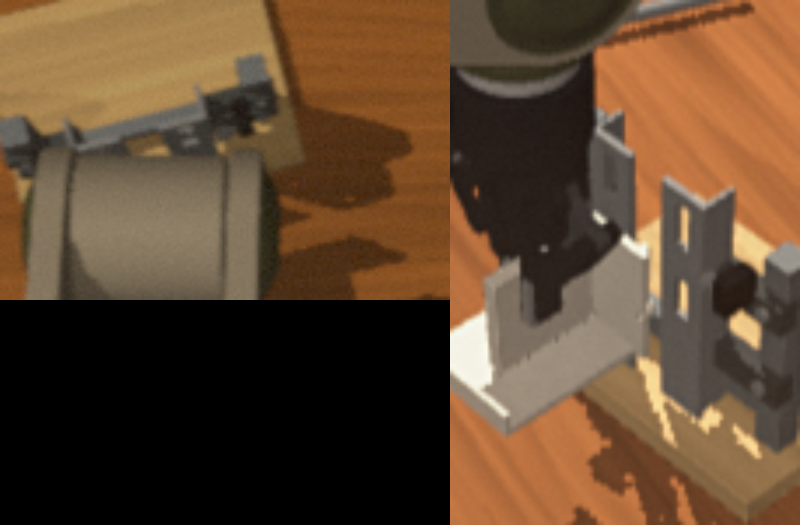

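```bash
python3 -c "
from h import *
np.set_printoptions(precision=4,suppress=True)
c=lambda x,y:cr(x-450,y,265,105,3.5)
print(onz('side',c(648,262),.198),'exp .5857,.0624')
print('strip tops',[onz('side',c(*p),.199) for p in ((590,133),(634,160),(663,180),(707,210))])
b=get_image('side')[155:215,285:345,::-1]
cv2.imwrite('pics/b.png',cv2.resize(b,(600,600),interpolation=cv2.INTER_CUBIC))"
```

```text
[0.5823 0.0546 0.198 ] exp .5857,.0624
strip tops [array([0.6058, 0.1623, 0.199 ]), array([0.616 , 0.1296, 0.199 ]), array([0.6217, 0.1069, 0.199 ]), array([0.6302, 0.0735, 0.199 ])]
```

View pics/b.png

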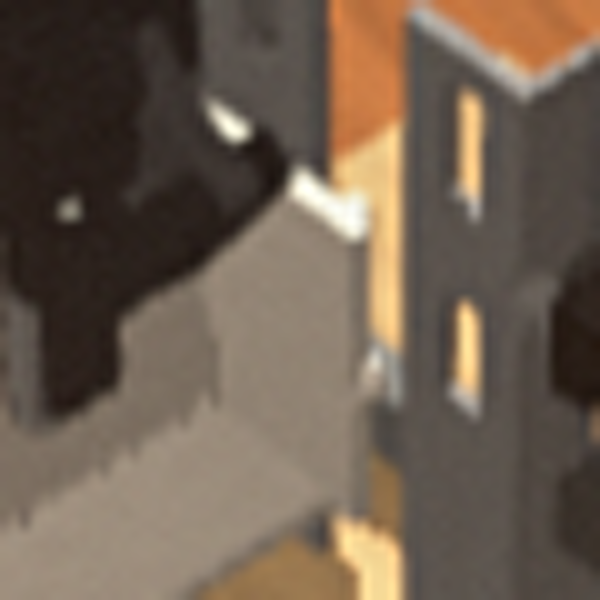

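The side close-up shows the plate's near top corner at px (320.5,179.5), the right strip's top corner at (337.5,164.5), and the upper slot at rows 163.5 to 176.5.

```bash
python3 -c "
from h import *
np.set_printoptions(precision=4,suppress=True)
c=lambda x,y:cr(x,y,285,155,10)
Y=np.radians(13);n=np.array([np.cos(Y),np.sin(Y),0]);y=np.array([-n[1],n[0],0]);s=state();print(s['eef_pos'],s['time'])
f=lambda P:(n@(P-s['eef_pos'])*1e3,y@(P-s['eef_pos'])*1e3)
for p in ((357,243),(365,235),(292,190)):print('plate',f(onz('side',c(*p),s['eef_pos'][2]+.0345)))
for z in (.196,.199,.202):
  print(z,'strip -47',f(onz('side',c(527,98),z)),'-13',f(onz('side',c(412,10),z)))
  o=onz('side',c(412,10),z); o2=onz('side',c(527,98),z); o=(o+o2)/2
  for p in ((460,88),(483,95),(460,188),(483,215),(470,300),(470,405)):
    e,d=ray('side',c(*p));P=e+d*(n@(o-e))/(n@d);print('  slot',P[2],f(P)[1])
print('tri R corner',tri((215+520/7,180+203/7),c(527,98)))
"
```

```text
[0.5319 0.0963 0.1648] 5.85
plate (np.float64(38.72449421612567), np.float64(-50.484821866253746))
plate (np.float64(41.299900764414005), np.float64(-49.89694969991303))
plate (np.float64(39.552729705603575), np.float64(-31.471492780508967))
0.196 strip -47 (np.float64(92.52112769483689), np.float64(-40.237229695189384)) -13 (np.float64(93.6759146500482), np.float64(-6.555381616024074))
  slot 0.1856252297832537 -21.009095702485276
  slot 0.18805869400389885 -27.488049546844625
  slot 0.15960711793816418 -21.460047325711155
  slot 0.15691680663388063 -28.15810900332763
  slot 0.13145729479634538 -24.890664343813445
  slot 0.10220210903163329 -25.451023245691164
0.199 strip -47 (np.float64(90.15684052730934), np.float64(-42.626968713441364)) -13 (np.float64(91.30715835228818), np.float64(-9.075472440603653))
  slot 0.18866538108477404 -23.47324934289115
  slot 0.19108942757821923 -29.927129048362996
  slot 0.1627479616918407 -23.922455742443027
  slot 0.16006806213626157 -30.594595313988556
  slot 0.1347070809181995 -27.33979596159778
  slot 0.10556511537524949 -27.897986223711936
0.202 strip -47 (np.float64(87.7925533597818), np.float64(-45.016707731693124)) -13 (np.float64(88.93840205452817), np.float64(-11.595563265183126))
  slot 0.1917055323862943 -25.93740298329697
  slot 0.19412016115253972 -32.36620854988116
  slot 0.1658888054455172 -26.38486415917473
  slot 0.16321931763864228 -33.03108162464932
  slot 0.1379568670400534 -29.788927579381944
  slot 0.10892812171886568 -30.344949201732625
tri R corner (array([0.6294, 0.0757, 0.1984]), np.float64(0.0005365060974462301))
```

>>> jog_arm:
  commands:
    - [-8, 3, 0, 0, 0, 0]
    - [-8, 3, 0, 0, 0, 0]
    - [-8, 0, 0, 0, 0, 0]
    - [0, 0, 0, 0, 0, 0]
    - [0, 0, 0, 0, 0, 0]

```text
time: 6.35
eef_pos: [0.5545, 0.1083, 0.1651]
ee_rot: [-0.112, 0.994, -0.0, -0.0]
ft_force: [0.2, -0.2, -4.1]
finger_gap: 0.103
finger_force: 98.4
```

```bash
python3 -c "
from h import *
delta([.5372,.1029,.1649],193)
b=get_image('side')[145:205,285:365,::-1]
cv2.imwrite('pics/b2.png',cv2.resize(cv2.convertScaleAbs(b,alpha=1.5,beta=15),(800,600),interpolation=cv2.INTER_CUBIC))"
```

```text
t 6.35 d [18.1 -1.4  0.2] w [ 0.   -0.   -0.02] F [ 0.17 -0.18 -4.08] gap 8.8 eef [0.5545 0.1083 0.1651]
```

View pics/b2.png

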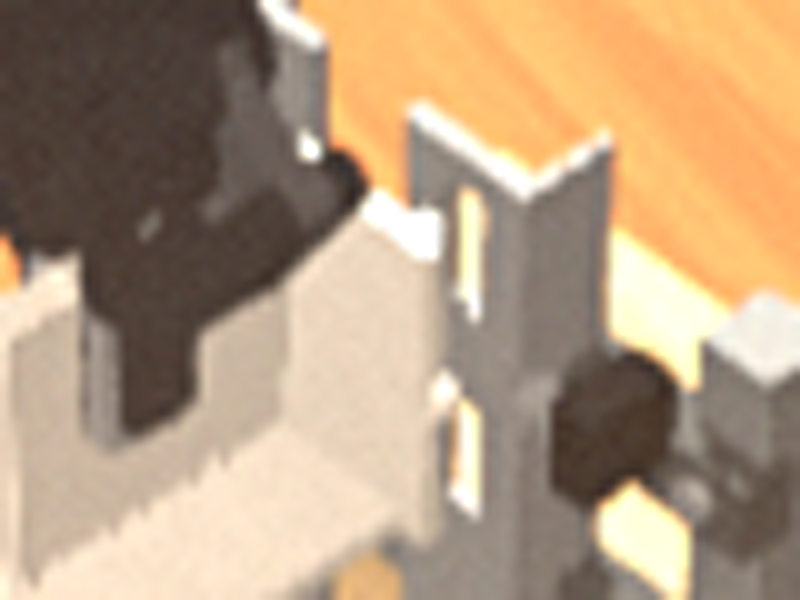

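The side close-up shows the plate's top corner at (430,262), the strip's front corner at (527,197), and an ear at (443,390).

```bash
cat >> h.py <<'E'
def proj(n,P):
    m=camera_model(n); c=R.from_quat(m["attitude"]).inv().apply(np.array(P)-m["eye"]); q=m["mtx"]@c; return q[:2]/q[2]
E
python3 -c "
from h import *
np.set_printoptions(precision=1,suppress=True)
s=state();Y=np.radians(13);M=R.from_euler('z',13,degrees=True)
k=lambda P:(proj('side',P)-[285,145]+.5)*10-.5
o=s['eef_pos']-M.apply([-.045,0,.0435])
for nm,b in dict(B=(-5,-46,78),C=(0,-46,78),ear=(-2.5,-49.5,43),webfronttop=(-75,-5,72),webfronttopL=(-75,5,72),webbot=(-75,-5,5),lowcorner=(-5,-46,5),plbot=(-5,-46,0),clawtop=(12.5,-32.5,66)).items(): print(nm,k(o+M.apply(np.array(b)/1e3)))
for c in ((.6195,.1226),(.6195,.124)):
  for b in ((0,-47,198.4),(0,-13,198.4),(0,13,198.4),(0,-25,189.4),(0,-35,189.4),(0,-25,158.4),(0,-35,158.4)): print(c,b,k(np.array([*c,0])+M.apply(np.array(b)/1e3)))
"
```

```text
B [417.9 248.3]
C [437.1 236.2]
ear [438.4 385.9]
webfronttop [ -1.9 334.3]
webfronttopL [-36.1 307.6]
webbot [ 13.9 584.1]
lowcorner [415.5 522. ]
plbot [415.3 539.8]
clawtop [436.1 218.3]
(0.6195, 0.1226) (0, -47, 198.4) [525.7 193.6]
(0.6195, 0.1226) (0, -13, 198.4) [405.  107.3]
(0.6195, 0.1226) (0, 13, 198.4) [315.  43.]
(0.6195, 0.1226) (0, -25, 189.4) [446.8 172.7]
(0.6195, 0.1226) (0, -35, 189.4) [482. 198.]
(0.6195, 0.1226) (0, -25, 158.4) [445.2 290.6]
(0.6195, 0.1226) (0, -35, 158.4) [479.8 316. ]
(0.6195, 0.124) (0, -47, 198.4) [522.  189.4]
(0.6195, 0.124) (0, -13, 198.4) [401.4 103.2]
(0.6195, 0.124) (0, 13, 198.4) [311.5  38.9]
(0.6195, 0.124) (0, -25, 189.4) [443.1 168.5]
(0.6195, 0.124) (0, -35, 189.4) [478.4 193.8]
(0.6195, 0.124) (0, -25, 158.4) [441.6 286.5]
(0.6195, 0.124) (0, -35, 158.4) [476.2 311.8]
```

>>> jog_arm:
  commands:
    - [-2, 1.3, 0, 0, 0, 0]
    - [-2, 0, 0, 0, 0, 0]
    - [-2, 0, 0, 0, 0, 0]
    - [0, 0, 0, 0, 0, 0]

```text
time: 6.8
eef_pos: [0.5602, 0.1109, 0.1653]
ee_rot: [-0.112, 0.994, -0.0, 0.0]
ft_force: [-0.1, 0.8, -3.7]
finger_gap: 0.101
finger_force: 98.4
```

>>> jog_arm:
  commands:
    - [-0.7, 0, 0, 0, 0, 0]
    - [-0.7, 0, 0, 0, 0, 0]

```text
time: 7.0
eef_pos: [0.5614, 0.1112, 0.1653]
ee_rot: [-0.112, 0.994, -0.0, -0.0]
ft_force: [-0.7, 0.0, -4.4]
finger_gap: 0.102
finger_force: 98.4
```

>>> jog_arm:
  commands:
    - [-0.7, 0, 0, 0, 0, 0]
    - [-0.7, 0, 0, 0, 0, 0]

```text
time: 7.2
eef_pos: [0.5628, 0.1115, 0.1653]
ee_rot: [-0.112, 0.994, 0.0, -0.0]
ft_force: [-0.2, -0.2, -3.1]
finger_gap: 0.106
finger_force: 98.4
```

>>> jog_arm:
  commands:
    - [-0.7, 0, 0, 0, 0, 0]
    - [-0.7, 0, 0, 0, 0, 0]

```text
time: 7.4
eef_pos: [0.5642, 0.1119, 0.1653]
ee_rot: [-0.112, 0.994, 0.0, -0.0]
ft_force: [-0.2, -0.9, -3.9]
finger_gap: 0.102
finger_force: 98.4
```

```bash
cat >> h.py <<'E'
def rk():
    s=state();M=R.from_euler('z',13,degrees=True).inv();np.set_printoptions(precision=2,suppress=True)
    print(round(s["time"],2),"bracket origin in rack mm",M.apply(s["eef_pos"]-[.6195,.1226,0])*1e3+[45,0,-43.5],"F",M.apply(s["ft_force"]),"M",M.apply(s["moment"]))
E
python3 -c "
from h import *
rk()"
```

```text
7.4 bracket origin in rack mm [-11.31   1.97 121.82] F [-0.34 -0.81 -3.86] M [ 0.04  0.05 -0.04]
```

>>> jog_arm:
  commands:
    - [-0.7, 0, 0, 0, 0, 0]
    - [-0.7, 0, 0, 0, 0, 0]

```text
time: 7.6
eef_pos: [0.5655, 0.1121, 0.1653]
ee_rot: [-0.112, 0.994, 0.0, -0.0]
ft_force: [0.0, -0.8, -2.7]
finger_gap: 0.103
finger_force: 98.4
```

>>> jog_arm:
  commands:
    - [-0.7, 0, 0, 0, 0, 0]
    - [-0.7, 0, 0, 0, 0, 0]

```text
time: 7.8
eef_pos: [0.5669, 0.1124, 0.1653]
ee_rot: [-0.112, 0.994, -0.0, 0.0]
ft_force: [-0.8, 0.1, -3.8]
finger_gap: 0.108
finger_force: 98.4
```

>>> jog_arm:
  commands:
    - [-0.7, 0, 0, 0, 0, 0]
    - [-0.7, 0, 0, 0, 0, 0]

```text
time: 8.0
eef_pos: [0.5683, 0.1128, 0.1653]
ee_rot: [-0.112, 0.994, -0.0, -0.0]
ft_force: [0.2, 0.1, -4.3]
finger_gap: 0.097
finger_force: 98.4
```

>>> jog_arm:
  commands:
    - [-0.7, 0, 0, 0, 0, 0]
    - [-0.7, 0, 0, 0, 0, 0]

```text
time: 8.2
eef_pos: [0.5696, 0.1131, 0.1653]
ee_rot: [-0.112, 0.994, -0.0, -0.0]
ft_force: [-0.3, -0.3, -2.7]
finger_gap: 0.104
finger_force: 98.4
```

>>> jog_arm:
  commands:
    - [-0.7, 0, 0, 0, 0, 0]
    - [-0.7, 0, 0, 0, 0, 0]

```text
time: 8.4
eef_pos: [0.571, 0.1134, 0.1653]
ee_rot: [-0.112, 0.994, 0.0, 0.0]
ft_force: [0.0, -0.7, -2.2]
finger_gap: 0.104
finger_force: 98.4
```

>>> jog_arm:
  commands:
    - [-0.5, 0, 0, 0, 0, 0]
    - [-0.5, 0, 0, 0, 0, 0]

```text
time: 8.6
eef_pos: [0.572, 0.1136, 0.1653]
ee_rot: [-0.112, 0.994, -0.0, -0.0]
ft_force: [0.6, 0.3, -3.5]
finger_gap: 0.106
finger_force: 98.4
```

>>> jog_arm:
  commands:
    - [-0.5, 0, 0, 0, 0, 0]
    - [-0.5, 0, 0, 0, 0, 0]

```text
time: 8.8
eef_pos: [0.5729, 0.1138, 0.1653]
ee_rot: [-0.112, 0.994, -0.0, 0.0]
ft_force: [-0.2, -0.9, -4.1]
finger_gap: 0.106
finger_force: 98.4
```

```bash
python3 -c "
from h import *
rk()"
```

```text
8.8 bracket origin in rack mm [ -2.34   1.94 121.83] F [-0.43 -0.86 -4.11] M [0.04 0.04 0.04]
```

In by about 10 mm with no contact. I'll keep going to the face in half-millimetre steps.

>>> jog_arm:
  commands:
    - [-0.5, 0, 0, 0, 0, 0]
    - [-0.4, 0, 0, 0, 0, 0]

```text
time: 9.0
eef_pos: [0.5735, 0.114, 0.1653]
ee_rot: [-0.112, 0.994, -0.0, -0.0]
ft_force: [-3.0, -0.4, -2.5]
finger_gap: 0.107
finger_force: 98.6
```

>>> jog_arm:
  commands:
    - [-0.4, 0, 0, 0, 0, 0]
    - [-0.4, 0, 0, 0, 0, 0]

```text
time: 9.2
eef_pos: [0.5737, 0.1139, 0.1653]
ee_rot: [-0.112, 0.994, -0.0, -0.001]
ft_force: [-7.5, -2.3, -0.4]
finger_gap: 0.103
finger_force: 98.9
```

>>> jog_arm:
  commands:
    - [-0.4, 0, 0, 0, 0, 0]
    - [-0.3, 0, 0, 0, 0, 0]

```text
time: 9.4
eef_pos: [0.5738, 0.1138, 0.1653]
ee_rot: [-0.112, 0.994, -0.0, -0.002]
ft_force: [-10.0, -5.4, 1.2]
finger_gap: 0.102
finger_force: 99.1
```

>>> jog_arm:
  commands:
    - [-0.3, 0, 0, 0, 0, 0]
    - [-0.3, 0, 0, 0, 0, 0]

```text
time: 9.6
eef_pos: [0.5738, 0.1138, 0.1652]
ee_rot: [-0.112, 0.994, -0.001, -0.003]
ft_force: [-13.7, -6.7, 1.8]
finger_gap: 0.103
finger_force: 99.4
```

>>> jog_arm:
  commands:
    - [1.4, 0, 0, 0, 0, 0]
    - [0, 0, 0, 0, 0, 0]

```text
time: 9.8
eef_pos: [0.5736, 0.114, 0.1652]
ee_rot: [-0.112, 0.994, -0.0, -0.001]
ft_force: [-6.4, -2.7, -1.8]
finger_gap: 0.099
finger_force: 98.8
```

>>> jog_arm:
  commands:
    - [0, 0, 1, 0, 0, 0]
    - [0, 0, 1, 0, 0, 0]
    - [0, 0, 0, 0, 0, 0]

```text
time: 10.1
eef_pos: [0.5737, 0.1139, 0.1641]
ee_rot: [-0.112, 0.994, -0.0, -0.001]
ft_force: [-8.1, -4.3, 5.2]
finger_gap: 0.103
finger_force: 99.7
```

>>> jog_arm:
  commands:
    - [0, 0, 0.7, 0, 0, 0]
    - [0, 0, 0.7, 0, 0, 0]

```text
time: 10.3
eef_pos: [0.5738, 0.1137, 0.1633]
ee_rot: [-0.112, 0.994, -0.0, -0.0]
ft_force: [-11.8, -5.4, 9.5]
finger_gap: 0.1
finger_force: 100.4
```

```bash
python3 -c "
from h import *
rk()"
```

```text
10.3 bracket origin in rack mm [ -1.54   1.65 119.85] F [-12.73  -2.61   9.55] M [0.14 1.58 0.39]
```

>>> jog_arm:
  commands:
    - [0.8, 0, 0, 0, 0, 0]
    - [0, 0, 0, 0, 0, 0]

```text
time: 10.5
eef_pos: [0.5736, 0.1137, 0.1631]
ee_rot: [-0.112, 0.994, -0.0, 0.0]
ft_force: [-6.6, -3.1, 6.5]
finger_gap: 0.104
finger_force: 99.8
```

>>> jog_arm:
  commands:
    - [0, 0, 0.4, 0, 0, 0]
    - [0, 0, 0, 0, 0, 0]

```text
time: 10.7
eef_pos: [0.5737, 0.1136, 0.1628]
ee_rot: [-0.112, 0.994, -0.0, 0.0]
ft_force: [-6.7, -3.4, 4.9]
finger_gap: 0.106
finger_force: 99.9
```

```bash
python3 -c "
from h import *
rk(); delta([.5736,.114,.145],193)"
```

```text
10.7 bracket origin in rack mm [ -1.69   1.58 119.28] F [-7.27 -1.81  4.94] M [0.06 0.97 0.17]
t 10.7 d [-0.   0.4 17.8] w [-0.01  0.01 -0.02] F [-6.67 -3.4   4.94] gap 9.1 eef [0.57 0.11 0.16]
```

>>> jog_arm:
  commands:
    - [0.3, 0, 0.5, 0, 0, 0]
    - [0, 0, 0.5, 0, 0, 0]

```text
time: 10.9
eef_pos: [0.5736, 0.1135, 0.1622]
ee_rot: [-0.112, 0.994, -0.0, 0.001]
ft_force: [-6.6, -2.7, 9.3]
finger_gap: 0.102
finger_force: 100.5
```

>>> jog_arm:
  commands:
    - [0, 0, 0.5, 0, 0, 0]
    - [0, 0, 0.4, 0, 0, 0]

```text
time: 11.1
eef_pos: [0.5736, 0.1135, 0.1617]
ee_rot: [-0.112, 0.994, -0.001, 0.001]
ft_force: [-8.5, -3.7, 13.2]
finger_gap: 0.106
finger_force: 100.9
```

```bash
python3 -c "
from h import *
rk()"
```

```text
11.1 bracket origin in rack mm [ -1.74   1.5  118.17] F [-9.08 -1.71 13.22] M [-0.07  1.11  0.24]
```

>>> jog_arm:
  commands:
    - [0.3, 0, 0.5, 0, 0, 0]
    - [0, 0, 0, 0, 0, 0]

```text
time: 11.3
eef_pos: [0.5736, 0.1136, 0.1614]
ee_rot: [-0.112, 0.994, -0.001, 0.002]
ft_force: [-8.1, -3.7, 11.6]
finger_gap: 0.102
finger_force: 100.8
```

>>> jog_arm:
  commands:
    - [0, 0, 0.5, 0, 0, 0]
    - [0, 0, 0, 0, 0, 0]

```text
time: 11.5
eef_pos: [0.5736, 0.1135, 0.1612]
ee_rot: [-0.112, 0.994, -0.001, 0.002]
ft_force: [-8.1, -4.0, 14.2]
finger_gap: 0.099
finger_force: 101.0
```

```bash
python3 -c "
from h import *
rk()"
```

```text
11.5 bracket origin in rack mm [ -1.77   1.5  117.74] F [-8.81 -2.1  14.25] M [-0.05  1.04  0.26]
```

>>> jog_arm:
  commands:
    - [0.2, 0, 0.5, 0, 0, 0]
    - [0, 0, 0, 0, 0, 0]

```text
time: 11.7
eef_pos: [0.5735, 0.1136, 0.1607]
ee_rot: [-0.112, 0.994, -0.001, 0.002]
ft_force: [-6.1, -2.8, 12.1]
finger_gap: 0.102
finger_force: 100.9
```

>>> jog_arm:
  commands:
    - [0, 0, 0.5, 0, 0, 0]
    - [0, 0, 0, 0, 0, 0]

```text
time: 11.9
eef_pos: [0.5735, 0.1136, 0.1604]
ee_rot: [-0.112, 0.994, -0.001, 0.002]
ft_force: [-8.1, -2.7, 14.9]
finger_gap: 0.104
finger_force: 101.2
```

```bash
python3 -c "
from h import *
rk()"
```

```text
11.9 bracket origin in rack mm [ -1.82   1.53 116.91] F [-8.46 -0.8  14.86] M [-0.04  0.95  0.21]
```

>>> jog_arm:
  commands:
    - [0.3, 0, 0.5, 0, 0, 0]
    - [0, 0, 0.3, 0, 0, 0]

```text
time: 12.1
eef_pos: [0.5735, 0.1135, 0.1596]
ee_rot: [-0.112, 0.994, -0.001, 0.002]
ft_force: [-6.4, -3.1, 12.9]
finger_gap: 0.101
finger_force: 101.1
```

>>> jog_arm:
  commands:
    - [0, 0, 0.4, 0, 0, 0]
    - [0, 0, 0.3, 0, 0, 0]

```text
time: 12.3
eef_pos: [0.5734, 0.1136, 0.1583]
ee_rot: [-0.112, 0.994, -0.0, 0.002]
ft_force: [-4.1, -1.6, 8.2]
finger_gap: 0.104
finger_force: 100.3
```

>>> jog_arm:
  commands:
    - [0.2, 0, 0.4, 0, 0, 0]
    - [0, 0, 0.2, 0, 0, 0]

```text
time: 12.5
eef_pos: [0.5734, 0.1136, 0.1572]
ee_rot: [-0.112, 0.994, -0.0, 0.002]
ft_force: [-1.7, -1.2, 3.6]
finger_gap: 0.103
finger_force: 99.8
```

```bash
python3 -c "
from h import *
rk()"
```

```text
12.5 bracket origin in rack mm [ -1.94   1.65 113.72] F [-1.97 -0.81  3.65] M [-0.08  0.1   0.08]
```

The catch peak has passed and the force is dropping. I'll continue down to the stop.

>>> jog_arm:
  commands:
    - [-0.3, 0, 1, 0, 0, 0]
    - [0, 0, 1, 0, 0, 0]

```text
time: 12.7
eef_pos: [0.5734, 0.1137, 0.1545]
ee_rot: [-0.112, 0.994, -0.0, 0.001]
ft_force: [-1.5, -0.6, 2.4]
finger_gap: 0.109
finger_force: 99.4
```

>>> jog_arm:
  commands:
    - [0, 0, 1, 0, 0, 0]
    - [0, 0, 1, 0, 0, 0]

```text
time: 12.9
eef_pos: [0.5732, 0.1138, 0.1516]
ee_rot: [-0.112, 0.994, -0.0, 0.001]
ft_force: [1.5, -0.4, -0.7]
finger_gap: 0.104
finger_force: 98.9
```

>>> jog_arm:
  commands:
    - [0, 0, 1, 0, 0, 0]
    - [0, 0, 1, 0, 0, 0]

```text
time: 13.1
eef_pos: [0.5727, 0.1137, 0.1488]
ee_rot: [-0.112, 0.994, -0.0, -0.0]
ft_force: [2.4, -2.2, -3.1]
finger_gap: 0.104
finger_force: 98.3
```

```bash
python3 -c "
from h import *
rk()"
```

```text
13.1 bracket origin in rack mm [ -2.61   1.87 105.31] F [ 1.88 -2.7  -3.13] M [-0.47 -0.25  0.01]
```

>>> jog_arm:
  commands:
    - [-0.6, 0, 0.5, 0, 0, 0]
    - [0, 0, 0.5, 0, 0, 0]

```text
time: 13.3
eef_pos: [0.5728, 0.1138, 0.1476]
ee_rot: [-0.112, 0.994, 0.0, -0.001]
ft_force: [0.4, -1.7, -5.3]
finger_gap: 0.1
finger_force: 98.0
```

>>> jog_arm:
  commands:
    - [0, 0, 0.5, 0, 0, 0]
    - [0, 0, 0.5, 0, 0, 0]

```text
time: 13.5
eef_pos: [0.5729, 0.1141, 0.1471]
ee_rot: [-0.112, 0.994, 0.0, -0.001]
ft_force: [-0.6, -0.8, -5.5]
finger_gap: 0.1
finger_force: 98.2
```

>>> jog_arm:
  commands:
    - [0, 0, 0.5, 0, 0, 0]
    - [0, 0, 0.5, 0, 0, 0]

```text
time: 13.7
eef_pos: [0.5734, 0.1141, 0.1467]
ee_rot: [-0.112, 0.994, 0.0, 0.0]
ft_force: [-0.6, -0.2, -3.2]
finger_gap: 0.1
finger_force: 98.5
```

```bash
python3 -c "
from h import *
rk()"
```

```text
13.7 bracket origin in rack mm [ -1.8    2.09 103.24] F [-0.66 -0.05 -3.16] M [ 0.03  0.08 -0.01]
```

>>> jog_arm:
  commands:
    - [0, 0, 0.5, 0, 0, 0]
    - [0, 0, 0.5, 0, 0, 0]

```text
time: 13.9
eef_pos: [0.5734, 0.114, 0.1462]
ee_rot: [-0.112, 0.994, 0.0, 0.001]
ft_force: [-3.4, 0.3, 3.2]
finger_gap: 0.104
finger_force: 99.5
```

>>> jog_arm:
  commands:
    - [0, 0, 0.5, 0, 0, 0]
    - [0, 0, 0, 0, 0, 0]

```text
time: 14.1
eef_pos: [0.5735, 0.114, 0.1461]
ee_rot: [-0.112, 0.994, -0.0, 0.001]
ft_force: [-3.0, -0.9, 5.0]
finger_gap: 0.101
finger_force: 100.1
```

```bash
python3 -c "
from h import *
rk()"
```

```text
14.1 bracket origin in rack mm [ -1.79   1.95 102.64] F [-3.09 -0.2   5.03] M [0.16 0.41 0.07]
```

>>> jog_arm:
  commands:
    - [0.2, 0, 0.5, 0, 0, 0]
    - [0, 0, 0.5, 0, 0, 0]
    - [0, 0, 0, 0, 0, 0]

```text
time: 14.4
eef_pos: [0.5735, 0.1139, 0.146]
ee_rot: [-0.112, 0.994, -0.0, 0.001]
ft_force: [-5.5, -1.2, 10.8]
finger_gap: 0.102
finger_force: 100.9
```

>>> jog_arm:
  commands:
    - [0, 0, 0.5, 0, 0, 0]
    - [0, 0, 0, 0, 0, 0]

```text
time: 14.6
eef_pos: [0.5735, 0.1139, 0.1459]
ee_rot: [-0.112, 0.994, -0.0, 0.002]
ft_force: [-7.5, -2.1, 14.9]
finger_gap: 0.1
finger_force: 101.4
```

```bash
python3 -c "
from h import *
rk()
b=get_image('side')[110:230,270:370,::-1]
cv2.imwrite('pics/f.png',cv2.resize(cv2.convertScaleAbs(b,alpha=1.5,beta=15),(500,600),interpolation=cv2.INTER_CUBIC))"
```

```text
14.6 bracket origin in rack mm [ -1.81   1.86 102.36] F [-7.75 -0.32 14.87] M [0.18 0.76 0.17]
```

>>> jog_arm:
  commands:
    - [0.3, 0, -1.5, 0, 0, 0]
    - [0, 0, 0, 0, 0, 0]

```text
time: 14.85
eef_pos: [0.5733, 0.1139, 0.1459]
ee_rot: [-0.112, 0.994, -0.0, 0.001]
ft_force: [-3.2, -0.5, 6.3]
finger_gap: 0.102
finger_force: 100.0
```

>>> jog_arm:
  commands:
    - [0, 0, 0, 0, 0, 0]
    - [0, 0, 0, 0, 0, 0]
    - [0, 0, 0, 0, 0, 0]
    - [0, 0, 0, 0, 0, 0]
  grip: 35

```text
time: 15.25
eef_pos: [0.5728, 0.1138, 0.1448]
ee_rot: [-0.112, 0.994, 0.0, -0.0]
ft_force: [0.0, -0.7, 0.3]
finger_gap: 0.41
finger_force: 0.0
```

>>> jog_arm:
  commands:
    - [0, 0, -10, 0, 0, 0]
    - [0, 0, -30, 0, 0, 0]
    - [0, 0, -40, 0, 0, 0]
    - [30, 0, -40, 0, 0, 0]
    - [40, 0, 0, 0, 0, 0]

```text
time: 15.75
eef_pos: [0.5062, 0.0981, 0.2703]
ee_rot: [-0.112, 0.994, -0.001, 0.005]
ft_force: [1.1, -0.5, -1.4]
finger_gap: 0.414
finger_force: 0.0
```

>>> jog_arm:
  commands:
    - [45, 0, 0, 0, 0, 0]
    - [45, 0, 0, 0, 0, 0]
    - [0, 0, 0, 0, 0, 0]
    - [0, 0, 0, 0, 0, 0]

```text
time: 16.15
eef_pos: [0.4167, 0.0781, 0.2662]
ee_rot: [-0.112, 0.994, -0.0, 0.001]
ft_force: [0.4, 0.5, 1.0]
finger_gap: 0.41
finger_force: 0.0
```

```bash
python3 -c "
from h import *
rk()
a=get_image('top')[175:265,220:320,::-1];b=get_image('side')[115:235,270:370,::-1]
f=lambda i,w,h:cv2.resize(cv2.convertScaleAbs(i,alpha=1.5,beta=15),(w,h),interpolation=cv2.INTER_CUBIC)
cv2.imwrite('pics/f.png',np.hstack([np.vstack([f(a,400,360),np.zeros((120,400,3),np.uint8)]),f(b,400,480)]))"
```

```text
16.15 bracket origin in rack mm [-162.56    2.25  222.67] F [0.53 0.44 0.95] M [-0.01 -0.01  0.03]
```

View pics/f.png

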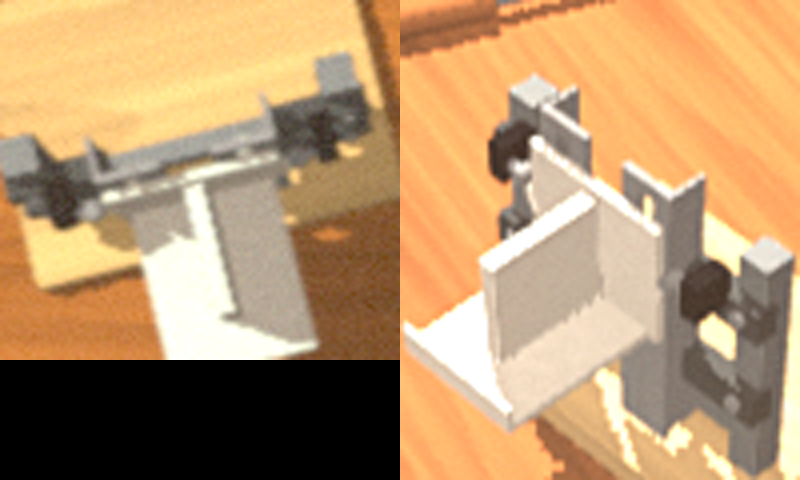

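The bracket hangs level and square on the strips with the fingers clear: web at (205,250) in the top crop and plate at (600,230) in the side crop. I'll do a quick numeric check of the height, then hand in.

```bash
python3 -c "
from h import *
np.set_printoptions(precision=4,suppress=True)
M=R.from_euler('z',13,degrees=True)
for b in ((-5,-46,78),(-75,-5,72),(-100,-40,17)):
  print((proj('side',np.array([.6195,.1226,.1024])+M.apply((np.array(b)+[-1.8,1.9,0])/1e3))-[270,115]+.5)*4-.5+[400,0])
print(hand_in())"
```

```text
[654.9459 228.5674]
[490.6567 262.2982]
[502.9544 405.2695]
the job is handed in; nothing more can be done
None
```

The white bracket is hooked into both upper slots and pressed home, and the job is handed in. The judge's verdict was not shown. It stopped firmly at about 102.4 mm rack height, with about 20 N peak measured against the rack. The gripper has let go, and I inferred the catches had snapped from the force drop and the final picture.

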